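# Find the worn-out shock mount and flag it

### The job

Three spring shock mounts stand side by side on the workshop bench, and one has gone soft. Lifting nothing, press the round black pad of each mount with the fingertips at least halfway down and let it spring back, one after another from the robot's left to its right; then push the red tag on the softest mount all the way down. Leave the other two tags up, and do not shove the mounts or anything else out of place.

Things in the scene. Friction and masses are not known exactly. Their poses are not given: they have to be found in the camera images.
- mount_a: Spring shock mount, loose on the bench, 1 kg; all three look alike. Aluminium base plate 150 (x) x 70 (y) x 10 mm; origin at the centre of its underside, z up. At x +38 mm: a white cup (54 mm across, top 32 mm high) with a coil spring and a round black pad. At x -38 mm, the end nearer the robot: a white block 30 x 40 mm, top 38 mm high, with the red tag.
- pad_a_top (a point): Centre of the top face of the black pad of mount_a; pad 48 mm across, 12 mm thick, top 62 mm above the bench when up. Moves with the pad.
- pad_a (a joint): How far the pad of mount_a is pressed down, m: 0 up, 0.012 at its stop. The force grows with depth and differs between mounts: halfway down the softest takes about 3 N, the others at least twice as much, up to about 10 N; fully down at most 18 N. Springs back when released.
- tag_a_top (a point): Centre of the top face of the red tag of mount_a; top cap 22 (x) x 30 (y) x 8 mm, 64 mm above the bench when up. Moves with the tag.
- tag_a (a joint): How far the red tag of mount_a is pushed down, m: 0 up. The softest mount's tag goes down 0.018, until its cap rests on the white block; on a sound mount an inner stop, not seen, blocks it at 0.013. No spring: it slides with about 3 N of friction and stays where it is left, so a wrong tag cannot be put back up.
- mount_b: Spring shock mount, loose on the bench, 1 kg; all three look alike. Aluminium base plate 150 (x) x 70 (y) x 10 mm; origin at the centre of its underside, z up. At x +38 mm: a white cup (54 mm across, top 32 mm high) with a coil spring and a round black pad. At x -38 mm, the end nearer the robot: a white block 30 x 40 mm, top 38 mm high, with the red tag.
- pad_b_top (a point): Centre of the top face of the black pad of mount_b; pad 48 mm across, 12 mm thick, top 62 mm above the bench when up. Moves with the pad.
- pad_b (a joint): How far the pad of mount_b is pressed down, m: 0 up, 0.012 at its stop. The force grows with depth and differs between mounts: halfway down the softest takes about 3 N, the others at least twice as much, up to about 10 N; fully down at most 18 N. Springs back when released.
- tag_b_top (a point): Centre of the top face of the red tag of mount_b; top cap 22 (x) x 30 (y) x 8 mm, 64 mm above the bench when up. Moves with the tag.
- tag_b (a joint): How far the red tag of mount_b is pushed down, m: 0 up. The softest mount's tag goes down 0.018, until its cap rests on the white block; on a sound mount an inner stop, not seen, blocks it at 0.013. No spring: it slides with about 3 N of friction and stays where it is left, so a wrong tag cannot be put back up.
- mount_c: Spring shock mount, loose on the bench, 1 kg; all three look alike. Aluminium base plate 150 (x) x 70 (y) x 10 mm; origin at the centre of its underside, z up. At x +38 mm: a white cup (54 mm across, top 32 mm high) with a coil spring and a round black pad. At x -38 mm, the end nearer the robot: a white block 30 x 40 mm, top 38 mm high, with the red tag.
- pad_c_top (a point): Centre of the top face of the black pad of mount_c; pad 48 mm across, 12 mm thick, top 62 mm above the bench when up. Moves with the pad.
- pad_c (a joint): How far the pad of mount_c is pressed down, m: 0 up, 0.012 at its stop. The force grows with depth and differs between mounts: halfway down the softest takes about 3 N, the others at least twice as much, up to about 10 N; fully down at most 18 N. Springs back when released.
- tag_c_top (a point): Centre of the top face of the red tag of mount_c; top cap 22 (x) x 30 (y) x 8 mm, 64 mm above the bench when up. Moves with the tag.
- tag_c (a joint): How far the red tag of mount_c is pushed down, m: 0 up. The softest mount's tag goes down 0.018, until its cap rests on the white block; on a sound mount an inner stop, not seen, blocks it at 0.013. No spring: it slides with about 3 N of friction and stays where it is left, so a wrong tag cannot be put back up.
- spray_can: Bystander: white spray can with a red band, 60 mm across, 160 mm high, standing; origin at the centre of its underside.
- wrench: Bystander: steel wrench lying flat, under 220 mm long; origin at its underside near its middle, handle towards its -x.
- grind_disc: Bystander: grey grinding disc lying flat, 115 mm across, 6 mm thick; origin at the centre of its underside.
- buffer: Bystander: loose black rubber buffer, upright cylinder 40 mm across, 35 mm high; origin at the centre of its underside.
Things that resemble listed ones, but are neither listed nor needed, are in the scene too. What is shaped like the mount_a but turquoise is not meant.

How it is judged (in metres and radians):
On the way, in this order (a step that is already met when the one before it is completed fails the run):
1. the pad of the left-hand mount (from the robot) is pressed at least about halfway down while the other two are up (((world y of mount_a above 0.095 m and value of joint pad_a above 0.005 m and value of joint each of pad_b, pad_c below 0.002 m) or (world y of mount_b above 0.095 m and value of joint pad_b above 0.005 m and value of joint each of pad_a, pad_c below 0.002 m) or (world y of mount_c above 0.095 m and value of joint pad_c above 0.005 m and value of joint each of pad_a, pad_b below 0.002 m))), for 0.1 s.
2. the pad of the middle mount (from the robot) is pressed at least about halfway down while the other two are up (((world y of mount_a between -0.095 and 0.095 m and value of joint pad_a above 0.005 m and value of joint each of pad_b, pad_c below 0.002 m) or (world y of mount_b between -0.095 and 0.095 m and value of joint pad_b above 0.005 m and value of joint each of pad_a, pad_c below 0.002 m) or (world y of mount_c between -0.095 and 0.095 m and value of joint pad_c above 0.005 m and value of joint each of pad_a, pad_b below 0.002 m))), for 0.1 s.
3. the pad of the right-hand mount (from the robot) is pressed at least about halfway down while the other two are up (((world y of mount_a below -0.095 m and value of joint pad_a above 0.005 m and value of joint each of pad_b, pad_c below 0.002 m) or (world y of mount_b below -0.095 m and value of joint pad_b above 0.005 m and value of joint each of pad_a, pad_c below 0.002 m) or (world y of mount_c below -0.095 m and value of joint pad_c above 0.005 m and value of joint each of pad_a, pad_b below 0.002 m))), for 0.1 s.
4. the tag of the softest mount is pushed fully down (more than 16 mm, which only that tag can go), the other two being up (((value of joint tag_a above 0.016 m and value of joint each of tag_b, tag_c below 0.004 m) or (value of joint tag_b above 0.016 m and value of joint each of tag_a, tag_c below 0.004 m) or (value of joint tag_c above 0.016 m and value of joint each of tag_a, tag_b below 0.004 m))), for 0.2 s.
At the end, for the whole second after the job is handed in: The softest mount's tag is down (more than 16 of its 18 mm), the other two tags are up (less than 4 mm down), all three pads have sprung back (within 2 mm), the mounts are at rest within 25 mm of where they stood, and the bystanders are within 30 mm of where they stood, the can upright (((value of joint tag_a above 0.016 m and value of joint each of tag_b, tag_c below 0.004 m) or (value of joint tag_b above 0.016 m and value of joint each of tag_a, tag_c below 0.004 m) or (value of joint tag_c above 0.016 m and value of joint each of tag_a, tag_b below 0.004 m)) and value of joint each of pad_a, pad_b, pad_c below 0.002 m and distance of each of mount_a, mount_b, mount_c from where it was at the start of the episode below 0.025 m and linear speed of each of mount_a, mount_b, mount_c below 0.02 m/s and distance of each of spray_can, wrench, grind_disc, buffer from where it was at the start of the episode below 0.03 m and angle between spray_can's own z axis and vertical below 0.2 rad); the robot touches nothing.
It fails at once if more than one tag was pushed down (over 6 mm) (value of joint each of tag_a, tag_b above 0.006 m or value of joint each of tag_b, tag_c above 0.006 m or value of joint each of tag_a, tag_c above 0.006 m).
It fails at once if a mount was lifted, tipped or shoved out of place (more than 25 mm, or 10 mm off the bench) (distance of any of mount_a, mount_b, mount_c from where it was at the start of the episode above 0.025 m or height (world z) of any of mount_a, mount_b, mount_c above 0.01 m or angle between any of mount_a, mount_b, mount_c's own z axis and vertical above 0.2 rad).
It fails at once if a bystander was lifted, knocked over or moved more than 30 mm (distance of any of spray_can, wrench, grind_disc, buffer from where it was at the start of the episode above 0.03 m or height (world z) of any of spray_can, wrench, grind_disc, buffer above 0.015 m).
It also fails if it takes over 53 s, if anything falls off the work surface, if the arm or the gripper's body presses on something with over 40 N, if the wrist force passes 120 N, or if a joint passes its speed limit or range.

### The arm

A 7-joint arm with a two-finger parallel gripper is mounted at the origin on the work surface. World frame = base frame: x ahead of the robot, y to its left, z up, the work surface at z = 0. Lengths are in mm, angles in rad, forces in N, time in s.
With the tool pointing down it reaches from about 400 to 900 mm from the base axis. Payload 5.6 kg.
Tool frame: the origin (TCP) lies on the centre line of the jaws, within the pads' length; the fingertips stand 14 mm ahead of it and the grasp point (between the pads) lies 5 mm behind it (tcp_to_tips is the distance from the TCP to the fingertips, in mm); z points along the fingers, y is the line along which they close (so a half turn about z gives the same grasp; the last joint's range is limited). The gripper opens to 92 mm and grips with 3 to 60 N. Pads are 20 mm wide; open, the fingers measure 128 mm over their backs; the gripper's body (75 mm by 189 mm) begins 69 mm behind the grasp point.
Start: joints at [-1.172, 0.468, -0.012, 1.603, 0.006, 1.071, -0.056], TCP at [277.959, 587.578, 207.792] pointing down, gripper open.
Joint ranges: [-2.53, 2.53], [-0.31, 2.02], [-1.57, 1.55], [0.28, 2.44], [-1.29, 4.43], [0.15, 1.84], [-2.92, 2.92]. Speed limits (rad/s): [2.57, 2.57, 3.14, 3.14, 3.14, 3.14, 3.14].

### API

Orientations are given as [roll, pitch, yaw] about the fixed x, y, z axes, in that order (R = Rz(yaw) Ry(pitch) Rx(roll)).
In Python, from bench import * gives the robot as it stands.
- The arm moves only by the shell command python3 -m pendant 'ROWS' [FORCE]. ROWS is JSON, a list of rows, each an object of numbers: "fingers": the closure in counts, from 0 (fully open) to 255 (shut); "tx", "ty", "tz": the shift along the tool's x, y, z in cm; "spin": the turn about the tool's z in rad. A call has exactly 5 rows; each row is the pose to reach, as a shift and turn from the pose commanded when the call began, along the tool's axes at that moment; what a row does not reach only later rows make up. A row lasts 1/10 s, in which the tool goes at most 50 mm and 8.59 degrees, less where a joint would pass 70% of its speed; a pose out of reach is approached as far as the arm can. A call with a gripper value outside its range is refused whole. The fingers move at their own pace and stop on an object; FORCE is the grip in N (left out, the last holds). Time passes only in rows, so rows that repeat a pose let the fingers close, or fill a call up. It gives the time, the measured TCP pose, the force, the opening and the grip force at its end, in the units of the state.
- observe(): the state, without advancing time (a new reading comes with each control period).
- camera(name): name is "side" or "top"; returns (picture, depth): 384x512x3 uint8, blue, green, red; 384x512 float32, mm along the optical axis (not along the pixel's ray), 0 where there is no reading.
- camera_params(name): a dict with "camera_matrix" (3x3 intrinsics, pixels), "dist_coeffs" ([k1, k2, p1, p2, k3] as OpenCV has them; the pictures are not rectified), "xyz" and "orientation" of the camera in the world. Camera axes: x right, y up, looking along -z (the intrinsics and any distortion apply to the point x, -y, -z); pixel columns grow to the right and rows downward; lengths in mm; the calibration is good to about 2 mm. A picture is of the moment at which its call begins. camera_params takes no time and is no camera call.
- hand_in(): hands the job in; it is judged then, once.
The state is a dict: "t": time; "q": joint angles; "joint_velocities": joint speeds; "tau": joint torques, N m; "position": TCP position; "eef_rot": TCP orientation; "wrist_force": force on the tool from outside, world axes, zero at the start; "wrist_torque": the same for the moment, N m; "width": opening from 0.0 (shut) to 1.0 (fully open); "gripper_force": force on a finger pad.
Only numpy, scipy, OpenCV 4.12 (cv2) and the standard library are available. Lean on these libraries where they do the work, as an engineer would, in place of code of your own. Each camera call takes 0.05 s, during which the arm holds its last target. There are 200 camera calls.

## Working session

There is one attempt and no reset: what is moved stays moved. The work goes in short steps, Python scripts to look and compute and a shell command to move; the robot and the scene stay as the last step left them, time stands still between calls to the robot, and variables do not carry over. Pictures are saved under pics/ and viewed, at most 10 in all, crops included, and the job is handed in when it is done.

```bash
mkdir -p pics; ls; python3 - <<'E'
from bench import *
import cv2,numpy as np
for n in("top","side"):
    p,d=camera(n); cv2.imwrite(f"pics/{n}0.png",p); np.save(f"{n}_d.npy",d)
    print(n,camera_params(n))
print(observe())
E
```

```text
pics
top {'camera_matrix': array([[400.55450587,   0.        , 256.01240862],
       [  0.        , 400.55450587, 200.67592684],
       [  0.        ,   0.        ,   1.        ]]), 'dist_coeffs': array([-0.13540345,  0.        ,  0.        ,  0.        ,  0.        ]), 'xyz': array([ 275.3616398 ,   14.6315526 , 1439.49725353]), 'orientation': array([ 0.22481313,  0.00369976, -1.67484117])}
side {'camera_matrix': array([[428.15149309,   0.        , 251.22410931],
       [  0.        , 428.15149309, 193.5544156 ],
       [  0.        ,   0.        ,   1.        ]]), 'dist_coeffs': array([-0.05717767,  0.        ,  0.        ,  0.        ,  0.        ]), 'xyz': array([ 119.14084587, -742.9417882 ,  792.23089842]), 'orientation': array([ 0.87863866, -0.00170718, -0.56381717])}
{'t': 0.1, 'q': array([-1.17203729,  0.46830738, -0.01159711,  1.60349126,  0.00603064,
        1.07140039, -0.05630578]), 'joint_velocities': array([-0.00070603, -0.00104086,  0.00050272, -0.00133073, -0.00040362,
       -0.00048198,  0.00046345]), 'tau': array([ 1.42425408e-03, -5.21653318e+01, -1.23318296e-02, -2.44369644e+01,
       -5.68228250e-02,  1.41139637e-02,  4.18569857e-05]), 'position': array([277.74602931, 587.09893322, 206.94043619]), 'eef_rot': array([-3.14002645e+00,  1.43371478e-04,  2.69977287e+00]), 'wrist_force': array([-0.13691048, -0.13815967,  0.02051088]), 'wrist_torque': array([-0.03426356, -0.01622782, -0.03215199]), 'gripper_force': 0.0, 'width': 1.0027115284365773}
```

View pics/top0.png

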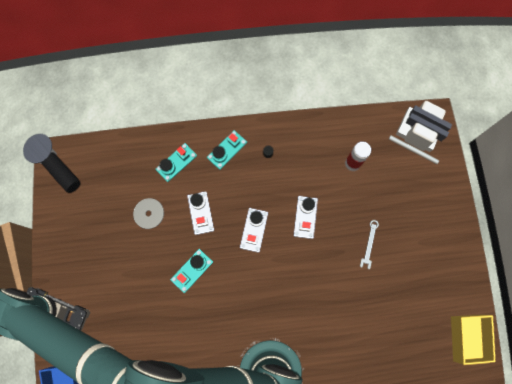

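View pics/side0.png

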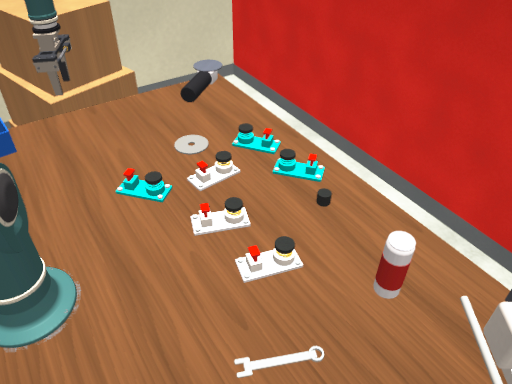

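The top view shows the three white mounts, with pads and tags at about (198,198)/(203,222), (257,217)/(252,239) and (308,203)/(306,228). Things that could be mistaken for them are the turquoise mounts at (176,162), (227,149) and (192,270), the loose black buffer at (268,152), and the dark red band of the can at (357,157). By the description I choose the three white ones.

```bash
cat > h.py <<'E'
from bench import *
import cv2,numpy as np
from scipy.spatial.transform import Rotation as R
def ray(name,uv,z):
    P=camera_params(name)
    x,y=cv2.undistortPoints(np.float32([[uv]]),P["camera_matrix"],P["dist_coeffs"])[0,0]
    d=R.from_euler('xyz',P["orientation"]).apply([x,-y,-1]); o=P["xyz"]
    return (o+d*(z-o[2])/d[2])[:2]
def blobs(p,kind,box):
    hsv=cv2.cvtColor(p,cv2.COLOR_BGR2HSV)
    m=(hsv[...,2]<50) if kind=="pad" else ((hsv[...,1]>150)&((hsv[...,0]<8)|(hsv[...,0]>172))&(hsv[...,2]>130))
    m=m.astype(np.uint8); k=np.zeros_like(m); x0,y0,x1,y1=box; k[y0:y1,x0:x1]=1
    n,_,s,c=cv2.connectedComponentsWithStats(m*k)
    return [(c[i],s[i]) for i in range(1,n) if s[i,4]>12]
E
python3 - <<'E'
from h import *
p=cv2.imread("pics/top0.png"); s=cv2.imread("pics/side0.png")
for img,n,boxes in((p,"top",[(184,186,218,240),(238,204,272,256),(292,190,322,242)]),(s,"side",[(186,150,242,188),(190,196,252,234),(234,236,304,280)])):
  for b in boxes:
    for k,z in(("pad",62),("tag",64)):
      for c,st in blobs(img,k,b): print(n,k,c.round(1),st[2:],ray(n,c,z if n=="top" else z-4).round(1))
a=cv2.resize(p[180:260,180:330],None,fx=5,fy=5,interpolation=cv2.INTER_CUBIC)
cv2.imwrite("pics/crop.png",a)
E
```

```text
top pad [196.2 199.6] [10 10 82] [615.4 197.2]
top tag [200.1 219.9] [ 7  5 30] [540.5 188.6]
top pad [255.9 217.3] [10 10 83] [530.1  -6.3]
top tag [251.3 237.8] [ 7  5 26] [459.6  16.7]
top pad [308.2 203.8] [10 11 81] [ 558.7 -195.1]
top tag [305.9 224.5] [ 7  5 27] [ 485.8 -176.7]
side pad [222.9 159.8] [15  4 29] [606.2 182.7]
side tag [202.  165.4] [12 13 85] [539.8 188. ]
side pad [232.9 208.8] [17  6 34] [520.6 -21.9]
side tag [204.5 207.9] [11 14 94] [459.5  18.2]
side pad [282.3 250.1] [18  8 37] [ 544.7 -207.1]
side tag [253.8 251.3] [ 14  16 127] [ 485.8 -176.7]
```

View pics/crop.png

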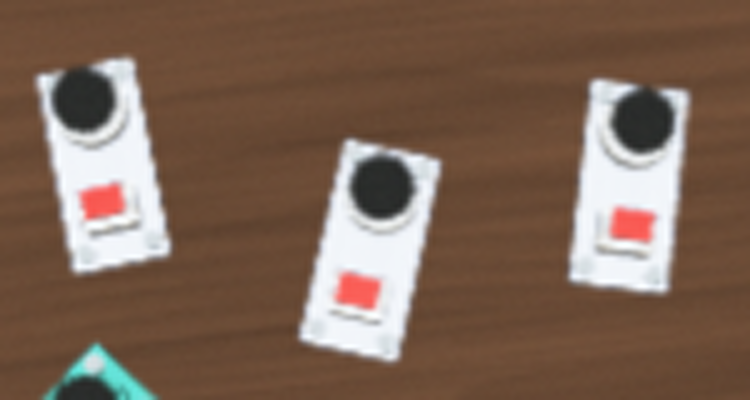

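The crop confirms three white mounts with pads up and tags up; the turquoise one stays out. The two views agree on the tag positions. Next I close the fingers and head for the left pad at (615,197).

```bash
python3 -m pendant '[{"fingers":255,"tx":-4,"ty":-1.8},{"fingers":255,"tx":-8,"ty":-3.6},{"fingers":255,"tx":-12,"ty":-5.4},{"fingers":255,"tx":-16,"ty":-7.2},{"fingers":255,"tx":-20,"ty":-9}]' 20
python3 -m pendant '[{"fingers":255,"tx":-4,"ty":-1.8},{"fingers":255,"tx":-8,"ty":-3.6},{"fingers":255,"tx":-12,"ty":-5.4},{"fingers":255,"tx":-16,"ty":-7.2},{"fingers":255,"tx":-20,"ty":-9}]'
python3 -m pendant '[{"fingers":255,"tx":-4,"ty":-1.6,"tz":2},{"fingers":255,"tx":-7.1,"ty":-2.9,"tz":5},{"fingers":255,"tx":-7.1,"ty":-2.9,"tz":9},{"fingers":255,"tx":-7.1,"ty":-2.9,"tz":10},{"fingers":255,"tx":-7.1,"ty":-2.9,"tz":10}]'
```

```text
schema error: expected keys fingers, tx, ty, tz, spin
schema error: expected keys fingers, tx, ty, tz, spin
schema error: expected keys fingers, tx, ty, tz, spin
```

```bash
python3 -m pendant '[{"fingers":255,"tx":-4,"ty":-1.8,"tz":0,"spin":0},{"fingers":255,"tx":-8,"ty":-3.6,"tz":0,"spin":0},{"fingers":255,"tx":-12,"ty":-5.4,"tz":0,"spin":0},{"fingers":255,"tx":-16,"ty":-7.2,"tz":0,"spin":0},{"fingers":255,"tx":-20,"ty":-9,"tz":0,"spin":0}]' 20
python3 -m pendant '[{"fingers":255,"tx":-4,"ty":-1.8,"tz":0,"spin":0},{"fingers":255,"tx":-8,"ty":-3.6,"tz":0,"spin":0},{"fingers":255,"tx":-12,"ty":-5.4,"tz":0,"spin":0},{"fingers":255,"tx":-16,"ty":-7.2,"tz":0,"spin":0},{"fingers":255,"tx":-20,"ty":-9,"tz":0,"spin":0}]'
```

```text
t: 0.6
position: [421.0, 419.0, 207.5]
eef_rot: [-3.141, -0.0, 2.7]
wrist_force: [0.1, 0.7, -0.6]
width: 0.59
gripper_force: 0.0
t: 1.1
position: [563.2, 252.2, 207.5]
eef_rot: [-3.141, -0.0, 2.7]
wrist_force: [0.5, 0.3, -0.2]
width: 0.154
gripper_force: 0.0
```

```bash
python3 -m pendant '[{"fingers":255,"tx":-4,"ty":-1.6,"tz":2,"spin":0},{"fingers":255,"tx":-7.1,"ty":-2.7,"tz":5,"spin":0},{"fingers":255,"tx":-7.1,"ty":-2.7,"tz":9,"spin":0},{"fingers":255,"tx":-7.1,"ty":-2.7,"tz":11.5,"spin":0},{"fingers":255,"tx":-7.1,"ty":-2.7,"tz":11.5,"spin":0}]'
python3 - <<'E'
from h import *
p,_=camera("side"); cv2.imwrite("pics/s1.png",cv2.resize(p[90:290,130:330],None,fx=3,fy=3))
o=observe();print(o["position"],o["wrist_force"],o["width"])
E
```

```text
t: 1.6
position: [612.1, 197.6, 88.2]
eef_rot: [-3.135, -0.006, 2.699]
wrist_force: [-0.7, 0.4, 0.3]
width: 0.006
gripper_force: 0.0
[613.75135866 198.54612337  90.89158961] [0.43701893 0.27859453 1.04560467] 0.003752933888440189
```

View pics/s1.png

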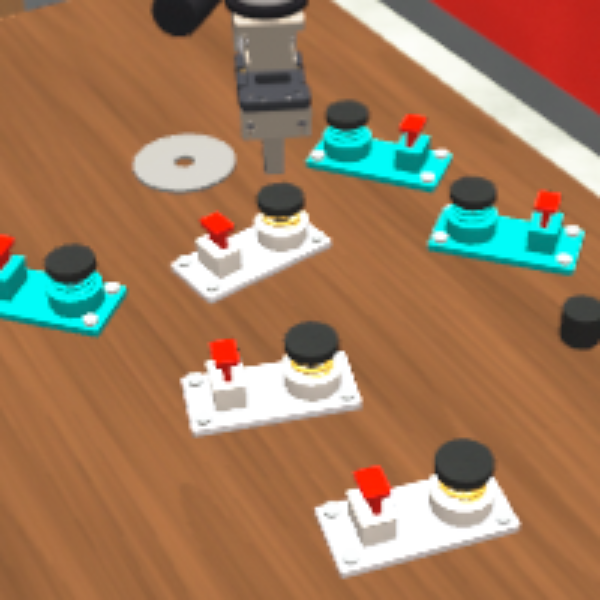

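The fingertips at (272,172) in the crop hang just above the left pad at (280,195), 15 mm clear. Now I press and read the force.

```bash
python3 -m pendant '[{"fingers":255,"tx":0,"ty":0,"tz":1.0,"spin":0},{"fingers":255,"tx":0,"ty":0,"tz":1.7,"spin":0},{"fingers":255,"tx":0,"ty":0,"tz":2.1,"spin":0},{"fingers":255,"tx":0,"ty":0,"tz":2.1,"spin":0},{"fingers":255,"tx":0,"ty":0,"tz":2.1,"spin":0}]'
python3 -m pendant '[{"fingers":255,"tx":0,"ty":0,"tz":0.2,"spin":0},{"fingers":255,"tx":0,"ty":0,"tz":0.2,"spin":0},{"fingers":255,"tx":0,"ty":0,"tz":0.2,"spin":0},{"fingers":255,"tx":0,"ty":0,"tz":0.2,"spin":0},{"fingers":255,"tx":0,"ty":0,"tz":0.2,"spin":0}]'
```

```text
t: 2.15
position: [615.5, 199.2, 72.3]
eef_rot: [3.141, 0.001, 2.7]
wrist_force: [-0.1, 0.7, -0.4]
width: 0.003
gripper_force: 0.0
t: 2.65
position: [615.2, 199.1, 69.9]
eef_rot: [3.141, 0.0, 2.7]
wrist_force: [-0.0, 0.9, 0.1]
width: 0.005
gripper_force: 0.0
```

```bash
python3 -m pendant '[{"fingers":255,"tx":0,"ty":0,"tz":0.2,"spin":0},{"fingers":255,"tx":0,"ty":0,"tz":0.3,"spin":0},{"fingers":255,"tx":0,"ty":0,"tz":0.4,"spin":0},{"fingers":255,"tx":0,"ty":0,"tz":0.4,"spin":0},{"fingers":255,"tx":0,"ty":0,"tz":0.4,"spin":0}]'
python3 - <<'E'
from h import *
p,_=camera("side"); cv2.imwrite("pics/s2.png",cv2.resize(p[110:200,170:270],None,fx=6,fy=6,interpolation=cv2.INTER_CUBIC))
o=observe();print(o["position"],o["wrist_force"],o["width"])
E
```

```text
t: 3.15
position: [615.2, 199.0, 65.7]
eef_rot: [-3.142, -0.0, 2.7]
wrist_force: [0.1, -0.6, -0.2]
width: 0.005
gripper_force: 0.0
[615.23948803 199.02720583  65.81224306] [ 0.2045023  -0.35889749  0.95307738] 0.001521303077594796
```

View pics/s2.png

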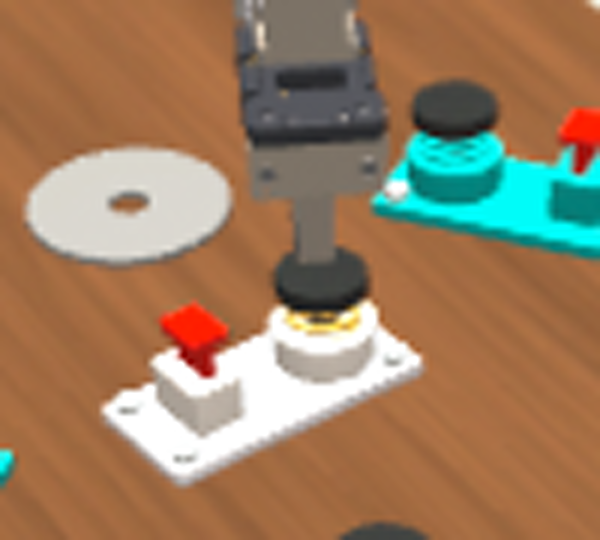

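The tips at (315,258) look to be just reaching the pad, which is still up. The tip offset seems a few mm shorter than stated, so I keep stepping down in small steps.

```bash
for i in 1 2; do python3 -m pendant '[{"fingers":255,"tx":0,"ty":0,"tz":0.1,"spin":0},{"fingers":255,"tx":0,"ty":0,"tz":0.2,"spin":0},{"fingers":255,"tx":0,"ty":0,"tz":0.3,"spin":0},{"fingers":255,"tx":0,"ty":0,"tz":0.3,"spin":0},{"fingers":255,"tx":0,"ty":0,"tz":0.3,"spin":0}]' | grep -E "posi|wrist"; python3 -c "
from h import *
o=observe();print(o['wrist_force'],o['tau'][1])"; done
```

```text
position: [615.2, 199.0, 62.7]
wrist_force: [0.8, -0.3, 0.5]
[ 0.77180917 -0.29682554  0.51597438] -55.55673122406006
position: [615.2, 199.1, 59.7]
wrist_force: [-0.4, 0.2, 0.1]
[-0.41690734  0.24640955  0.07143974] -55.65813660621643
```

```bash
python3 - <<'E'
from h import *
p,_=camera("side"); cv2.imwrite("pics/s3.png",cv2.resize(p[110:200,170:270],None,fx=6,fy=6,interpolation=cv2.INTER_CUBIC))
o=observe();print(o)
E
```

```text
{'t': 4.25, 'q': array([-0.45378503,  0.63170662,  0.1230806 ,  1.71845308, -0.1014626 ,
        0.79758496,  0.84562887]), 'joint_velocities': array([-0.00016063, -0.0010174 ,  0.00154194, -0.00053973, -0.0023846 ,
        0.00146351,  0.00221007]), 'tau': array([-7.12534620e-04, -5.56677961e+01,  2.17836566e+00, -1.97072053e+01,
       -1.95422972e-02,  6.89144782e-02,  5.72421777e-05]), 'position': array([615.21565034, 199.04665855,  59.79216143]), 'eef_rot': array([3.14157050e+00, 3.45705098e-05, 2.69971965e+00]), 'wrist_force': array([ 0.13565404, -0.21136082, -0.5131422 ]), 'wrist_torque': array([ 0.0404549 , -0.00830584, -0.01587463]), 'gripper_force': 0.0, 'width': 0.0036661979877167204}
```

View pics/s3.png

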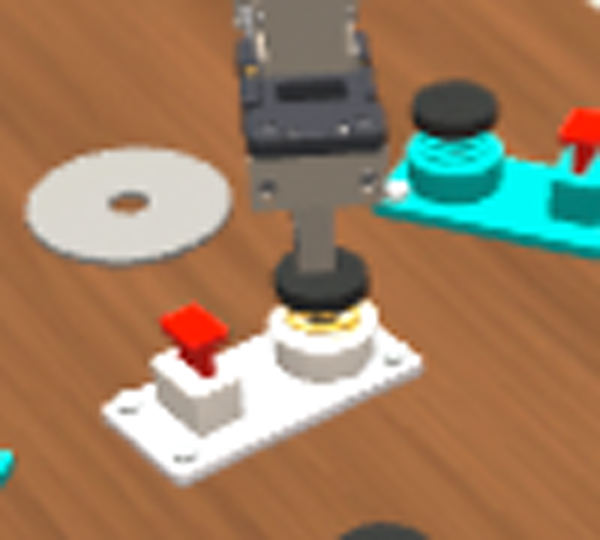

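The tips at (315,268) still draw over the pad's top face and nothing is depressed. I'll compute the actual tip height from this view and from the depth.

```bash
python3 - <<'E'
from h import *
for z in (46,50,55,60,65,70): print(z,ray("side",(222.5,154.7),z).round(1))
P=camera_params("side")
def proj(X):
    c=R.from_euler('xyz',P["orientation"]).inv().apply(np.array(X)-P["xyz"]); 
    return cv2.projectPoints(np.float64([[c[0],-c[1],-c[2]]]),np.zeros(3),np.zeros(3),P["camera_matrix"],P["dist_coeffs"])[0][0,0].round(1)
print("pad top",proj([615.4,197.2,62]),[proj([615.4+24*a,197.2+24*b,62]) for a,b in((1,0),(-1,0),(0,1),(0,-1))])
print("tip",proj([615.2,199,45.8]),proj([615.2,199,62]))
print(np.unravel_index(0,(1,1)))
s=cv2.imread("pics/side0.png");v=cv2.cvtColor(s,cv2.COLOR_BGR2GRAY)
print(v[146:174:1,216:232:3])
p,d=camera("side"); print(d[140:170:2,216:232:3].round())
d0=np.load("side_d.npy"); print(d0[148:166:2,216:232:3].round())
E
```

```text
46 [626.5 222.1]
50 [623.8 216.9]
55 [620.4 210.5]
60 [617. 204.]
65 [613.6 197.5]
70 [610.2 191.1]
pad top [223.1 155.4] [array([230., 153.]), array([216.1, 157.9]), array([219.2, 151.6]), array([227.1, 159.3])]
tip [223.  159.6] [222.8 155.1]
(np.int64(0), np.int64(0))
[[126 127 125 128 122 123]
 [124 129 124 128 124 123]
 [123 129 123 126 127 121]
 [121 128 127 125 127 122]
 [121 124 128 117 126 125]
 [123  98  75  73 117 127]
 [121  70  67  67  77 124]
 [105  66  68  67  68 125]
 [ 80  67  67  66  66 107]
 [ 70  68  67  67  67 102]
 [ 63  69  67  67  67  84]
 [ 52  69  67  69  67  83]
 [ 36  69  68  68  55  82]
 [ 66  43  63  57  38 108]
 [104  35  39  38  35 222]
 [230  33  34  35 134 255]
 [255 189  92 118 248 255]
 [255 244  80 116 215 255]
 [255 197 211 223 196 255]
 [255 252 190 230 248 254]
 [243 255 255 252 255 187]
 [163 255 255 255 253 174]
 [155 191 254 252 185 170]
 [155 169 191 190 176 183]
 [159 167 176 178 175 221]
 [250 164 174 176 174 252]
 [255 163 170 175 171 255]
 [255 251 169 189 252 255]]
[[1147. 1148. 1148. 1149. 1152. 1153.]
 [1148. 1150. 1152. 1153. 1152. 
[... 166 characters left out ...]
401. 1268. 1262. 1262. 1299. 1402.]
 [1284. 1269. 1267. 1261. 1281. 1291.]
 [1278. 1277. 1274. 1277. 1278. 1279.]
 [1272. 1268. 1272. 1270. 1268. 1285.]
 [1365. 1272. 1269. 1263. 1272. 1371.]
 [1306. 1276. 1267. 1278. 1291. 1303.]
 [1299. 1289. 1285. 1283. 1294. 1297.]
 [1290. 1290. 1289. 1287. 1292. 1293.]
 [1306. 1283. 1285. 1282. 1285. 1297.]]
[[1421. 1421. 1427. 1420. 1422. 1417.]
 [1415. 1415. 1409. 1409. 1411. 1416.]
 [1404. 1291. 1292. 1296. 1291. 1401.]
 [1291. 1284. 1287. 1281. 1285. 1290.]
 [1277. 1280. 1274. 1278. 1279. 1279.]
 [1275. 1267. 1268. 1269. 1270. 1283.]
 [1364. 1270. 1270. 1265. 1273. 1371.]
 [1298. 1278. 1269. 1273. 1285. 1306.]
 [1297. 1289. 1286. 1283. 1298. 1297.]]
```

The view puts the tips at z ≈ 63 with the TCP at 60, so the real offset when closed is much shorter than 14 mm and contact is imminent. I continue in 3 mm steps, watching the force.

```bash
for i in 1 2; do python3 -m pendant '[{"fingers":255,"tx":0,"ty":0,"tz":0.1,"spin":0},{"fingers":255,"tx":0,"ty":0,"tz":0.2,"spin":0},{"fingers":255,"tx":0,"ty":0,"tz":0.3,"spin":0},{"fingers":255,"tx":0,"ty":0,"tz":0.3,"spin":0},{"fingers":255,"tx":0,"ty":0,"tz":0.3,"spin":0}]' | grep -E "posi|wrist"; done
```

```text
position: [615.2, 199.1, 56.7]
wrist_force: [0.9, 0.3, -0.1]
position: [615.3, 199.1, 53.9]
wrist_force: [0.2, 0.2, 0.8]
```

```bash
for i in 1 2; do python3 -m pendant '[{"fingers":255,"tx":0,"ty":0,"tz":0.1,"spin":0},{"fingers":255,"tx":0,"ty":0,"tz":0.2,"spin":0},{"fingers":255,"tx":0,"ty":0,"tz":0.2,"spin":0},{"fingers":255,"tx":0,"ty":0,"tz":0.2,"spin":0},{"fingers":255,"tx":0,"ty":0,"tz":0.2,"spin":0}]' | grep -E "posi|wrist"; done
python3 - <<'E'
from h import *
f=[]
for i in range(4):
    p,_=camera("side"); f.append(observe()["wrist_force"])
print(np.mean(f,0)); cv2.imwrite("pics/s4.png",cv2.resize(p[110:200,170:270],None,fx=6,fy=6,interpolation=cv2.INTER_CUBIC))
E
```

```text
position: [615.3, 199.1, 51.9]
wrist_force: [0.4, -0.2, 2.3]
position: [615.4, 199.1, 49.9]
wrist_force: [0.1, 0.3, 2.8]
[-0.07433013  0.33571888  2.81826379]
```

View pics/s4.png

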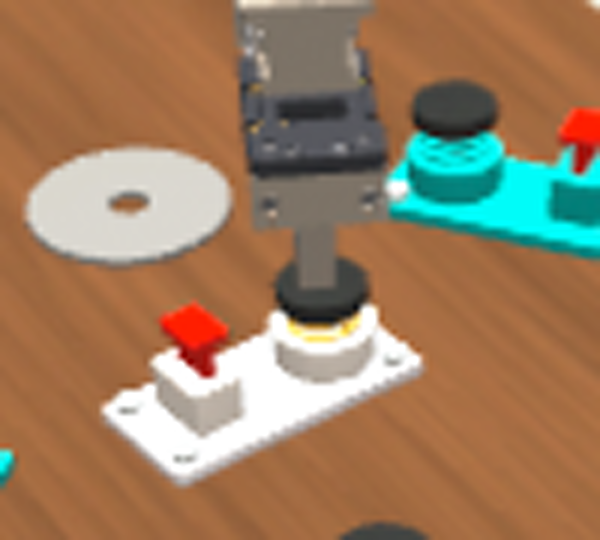

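The pad has sunk from top edge y≈248 to y≈256, about 4–5 mm, with 2.8 N. Contact was at TCP z ≈ 54.5. I go on to about 8–9 mm.

```bash
for i in 1 2; do python3 -m pendant '[{"fingers":255,"tx":0,"ty":0,"tz":0.1,"spin":0},{"fingers":255,"tx":0,"ty":0,"tz":0.2,"spin":0},{"fingers":255,"tx":0,"ty":0,"tz":0.2,"spin":0},{"fingers":255,"tx":0,"ty":0,"tz":0.2,"spin":0},{"fingers":255,"tx":0,"ty":0,"tz":0.2,"spin":0}]' | grep -E "posi|wrist"; done
python3 - <<'E'
from h import *
f=[]
for i in range(4):
    p,_=camera("side"); f.append(observe()["wrist_force"])
print(np.mean(f,0),observe()["position"])
c=proj=None
hsv=cv2.cvtColor(p,cv2.COLOR_BGR2GRAY); print([hsv[150:164,c].tolist() for c in (217,219,228)])
s=cv2.cvtColor(cv2.imread("pics/side0.png"),cv2.COLOR_BGR2GRAY); print([s[150:164,c].tolist() for c in (217,219,228)])
E
```

```text
position: [615.3, 199.1, 47.9]
wrist_force: [0.5, 0.3, 4.3]
position: [615.3, 199.1, 45.9]
wrist_force: [1.0, 0.6, 4.0]
[0.45812986 0.09835199 4.46453483] [615.32142689 199.11050039  45.89645294]
[[121, 122, 123, 125, 126, 94, 71, 67, 68, 69, 60, 39, 34, 174], [94, 109, 100, 95, 91, 81, 77, 73, 74, 74, 68, 66, 38, 35], [125, 127, 125, 126, 95, 70, 65, 65, 67, 67, 66, 53, 37, 43]]
[[121, 122, 94, 71, 67, 68, 69, 69, 48, 34, 50, 205, 241, 221], [124, 98, 70, 66, 67, 68, 69, 69, 69, 43, 35, 33, 189, 244], [126, 117, 77, 68, 66, 67, 67, 67, 55, 38, 35, 134, 248, 215]]
```

The pad edge moved about 2.8 px, a depth of about 9 mm at 4.5 N, so roughly 3 N halfway. That is the soft signature. Now I release, then go to the middle pad at (530,-6).

```bash
python3 -m pendant '[{"fingers":255,"tx":0,"ty":0,"tz":-1,"spin":0},{"fingers":255,"tx":0,"ty":0,"tz":-2,"spin":0},{"fingers":255,"tx":0,"ty":0,"tz":-3,"spin":0},{"fingers":255,"tx":0,"ty":0,"tz":-3,"spin":0},{"fingers":255,"tx":0,"ty":0,"tz":-3,"spin":0}]' | grep -E "posi|wrist"
python3 -m pendant '[{"fingers":255,"tx":-0.2,"ty":-4.4,"tz":0,"spin":0},{"fingers":255,"tx":-0.4,"ty":-8.8,"tz":0,"spin":0},{"fingers":255,"tx":-0.6,"ty":-13.2,"tz":0,"spin":0},{"fingers":255,"tx":-0.8,"ty":-17.7,"tz":0,"spin":0},{"fingers":255,"tx":-1.1,"ty":-22.2,"tz":0,"spin":0}]' | grep -E "posi|wrist"
python3 -m pendant '[{"fingers":255,"tx":0,"ty":0,"tz":0,"spin":0},{"fingers":255,"tx":0,"ty":0,"tz":0,"spin":0},{"fingers":255,"tx":0,"ty":0,"tz":1,"spin":0},{"fingers":255,"tx":0,"ty":0,"tz":1.6,"spin":0},{"fingers":255,"tx":0,"ty":0,"tz":1.6,"spin":0}]' 
python3 - <<'E'
from h import *
p,_=camera("side"); print(observe()["position"],observe()["wrist_force"])
hsv=cv2.cvtColor(p,cv2.COLOR_BGR2GRAY); print([hsv[150:164,c].tolist() for c in (217,219,228)])
cv2.imwrite("pics/s5.png",cv2.resize(p[120:260,160:310],None,fx=4,fy=4,interpolation=cv2.INTER_CUBIC))
E
```

```text
position: [615.0, 199.0, 76.0]
wrist_force: [0.1, 0.1, -0.2]
position: [528.7, -7.7, 75.4]
wrist_force: [0.5, -1.0, 1.0]
t: 9.2
position: [529.4, -5.0, 58.2]
eef_rot: [-3.141, -0.002, 2.702]
wrist_force: [0.0, -0.7, 0.0]
width: 0.005
gripper_force: 0.0
[529.77667445  -5.24950999  58.77184888] [-0.00724399  0.12670105 -0.83284413]
[[154, 161, 159, 141, 123, 119, 117, 86, 49, 36, 54, 198, 229, 195], [73, 240, 243, 243, 223, 131, 117, 116, 159, 141, 115, 93, 90, 91], [28, 27, 84, 237, 180, 124, 118, 119, 119, 119, 119, 118, 118, 118]]
```

View pics/s5.png

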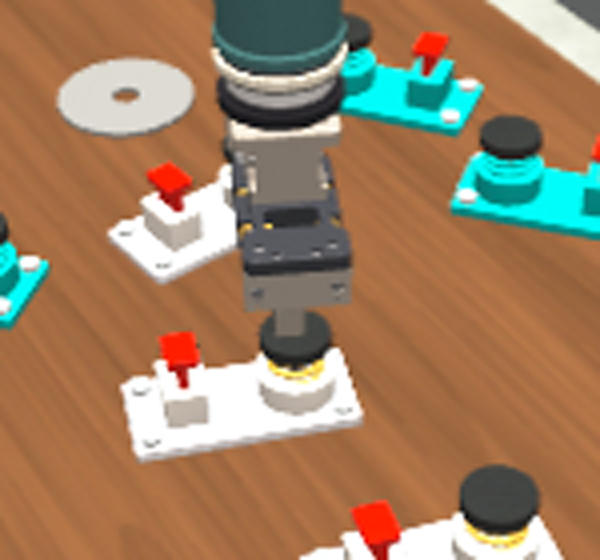

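The tips at (290,333) hang right over the middle pad at (295,335), and the left mount hasn't moved. Pressing.

```bash
for i in 1 2 3 4 5; do python3 -m pendant '[{"fingers":255,"tx":0,"ty":0,"tz":0.1,"spin":0},{"fingers":255,"tx":0,"ty":0,"tz":0.25,"spin":0},{"fingers":255,"tx":0,"ty":0,"tz":0.25,"spin":0},{"fingers":255,"tx":0,"ty":0,"tz":0.25,"spin":0},{"fingers":255,"tx":0,"ty":0,"tz":0.25,"spin":0}]' | grep -E "posi|wrist"; done; python3 - <<'E'
from h import *
f=[]
for i in range(4):
    p,_=camera("side"); f.append(observe()["wrist_force"])
print(np.mean(f,0),observe()["position"])
g=cv2.cvtColor(p,cv2.COLOR_BGR2GRAY); print([g[196:214,c].tolist() for c in (226,228,239)])
s=cv2.cvtColor(cv2.imread("pics/side0.png"),cv2.COLOR_BGR2GRAY); print([s[196:214,c].tolist() for c in (226,228,239)])
E
```

```text
position: [530.3, -6.4, 57.4]
wrist_force: [-0.0, -0.6, -0.1]
position: [530.4, -6.4, 55.0]
wrist_force: [0.6, 0.0, 2.4]
position: [530.4, -6.4, 52.4]
wrist_force: [0.6, 0.2, 4.8]
position: [530.4, -6.4, 50.0]
wrist_force: [0.1, -0.5, 6.5]
position: [530.4, -6.4, 47.7]
wrist_force: [-0.7, 0.1, 7.8]
[-1.21999143  0.18369249  8.22153448] [530.42534551  -6.35536639  47.69427499]
[[109, 95, 118, 119, 119, 116, 91, 71, 69, 70, 70, 69, 59, 40, 34, 178, 255, 255], [120, 119, 119, 119, 119, 83, 70, 69, 71, 64, 70, 70, 70, 67, 42, 36, 35, 212], [119, 119, 119, 119, 110, 76, 70, 68, 68, 69, 67, 67, 69, 61, 40, 36, 89, 235]]
[[117, 119, 121, 100, 78, 70, 68, 69, 68, 69, 54, 39, 34, 169, 247, 255, 255, 255], [119, 119, 90, 68, 67, 66, 67, 68, 69, 69, 69, 65, 38, 35, 71, 184, 228, 223], [117, 117, 89, 71, 68, 66, 67, 68, 66, 67, 66, 53, 37, 34, 184, 224, 199, 217]]
```

The middle pad reads 8.2 N at about 8 mm, twice as stiff as the left. Next is the right pad at (559,-195).

```bash
python3 -m pendant '[{"fingers":255,"tx":0,"ty":0,"tz":-1,"spin":0},{"fingers":255,"tx":0,"ty":0,"tz":-2,"spin":0},{"fingers":255,"tx":0,"ty":0,"tz":-3,"spin":0},{"fingers":255,"tx":0,"ty":0,"tz":-3,"spin":0},{"fingers":255,"tx":0,"ty":0,"tz":-3,"spin":0}]' | grep -E "posi|wrist"
python3 -m pendant '[{"fingers":255,"tx":-2.1,"ty":-3.2,"tz":0,"spin":0},{"fingers":255,"tx":-4.2,"ty":-6.4,"tz":0,"spin":0},{"fingers":255,"tx":-6.4,"ty":-9.6,"tz":0,"spin":0},{"fingers":255,"tx":-8.5,"ty":-12.7,"tz":0,"spin":0},{"fingers":255,"tx":-10.6,"ty":-15.9,"tz":0,"spin":0}]' | grep -E "posi|wrist"
python3 -m pendant '[{"fingers":255,"tx":0,"ty":0,"tz":0,"spin":0},{"fingers":255,"tx":0,"ty":0,"tz":0,"spin":0},{"fingers":255,"tx":0,"ty":0,"tz":1,"spin":0},{"fingers":255,"tx":0,"ty":0,"tz":1.8,"spin":0},{"fingers":255,"tx":0,"ty":0,"tz":1.8,"spin":0}]' 
python3 - <<'E'
from h import *
p,_=camera("side"); print(observe()["position"],observe()["wrist_force"])
cv2.imwrite("pics/s6.png",cv2.resize(p[150:290,180:330],None,fx=4,fy=4,interpolation=cv2.INTER_CUBIC))
E
```

```text
position: [530.1, -6.3, 77.5]
wrist_force: [0.0, 0.1, -0.3]
position: [557.7, -196.6, 76.6]
wrist_force: [0.4, -0.2, 0.6]
t: 13.45
position: [556.9, -193.5, 57.5]
eef_rot: [-3.141, -0.003, 2.702]
wrist_force: [-0.4, 0.7, 0.6]
width: 0.004
gripper_force: 0.0
[ 557.38754638 -193.91463623   58.19192508] [0.51185369 0.07999534 0.3332866 ]
```

View pics/s6.png

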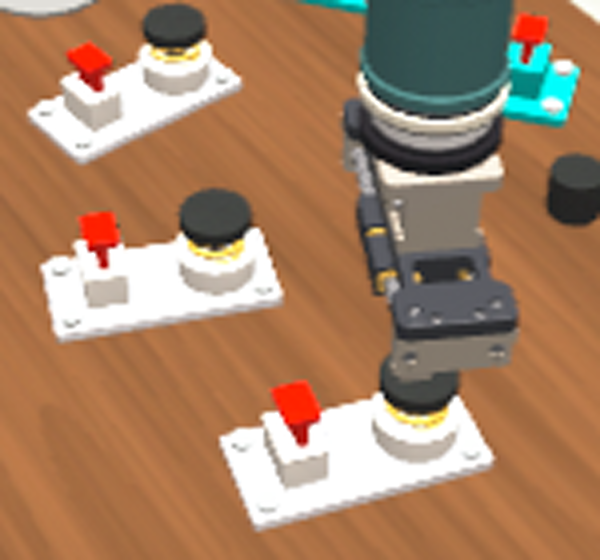

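The pale finger block at (455,320) is on the finger nearer the camera and hides the tip over the right pad at (420,380). The middle and left pads are up again. Pressing the right one.

```bash
for i in 1 2 3 4 5; do python3 -m pendant '[{"fingers":255,"tx":0,"ty":0,"tz":0.1,"spin":0},{"fingers":255,"tx":0,"ty":0,"tz":0.25,"spin":0},{"fingers":255,"tx":0,"ty":0,"tz":0.25,"spin":0},{"fingers":255,"tx":0,"ty":0,"tz":0.25,"spin":0},{"fingers":255,"tx":0,"ty":0,"tz":0.25,"spin":0}]' | grep -E "posi|wrist"; done; python3 - <<'E'
from h import *
f=[]
for i in range(4):
    p,_=camera("side"); f.append(observe()["wrist_force"])
print(np.mean(f,0),observe()["position"])
g=cv2.cvtColor(p,cv2.COLOR_BGR2GRAY); print([g[244:266,c].tolist() for c in (277,279,281,284)])
s=cv2.cvtColor(cv2.imread("pics/side0.png"),cv2.COLOR_BGR2GRAY); print([s[244:266,c].tolist() for c in (277,279,281,284)])
E
```

```text
position: [558.1, -195.5, 57.0]
wrist_force: [0.3, -0.2, 0.3]
position: [558.2, -195.5, 54.6]
wrist_force: [-0.9, 0.2, 3.5]
position: [558.2, -195.5, 52.2]
wrist_force: [-1.1, 0.9, 7.5]
position: [558.3, -195.5, 50.0]
wrist_force: [-2.0, -0.0, 9.7]
position: [558.3, -195.5, 47.9]
wrist_force: [-3.0, 0.3, 11.5]
[-2.8078087   0.93965729 11.57562785] [ 558.30974893 -195.50582689   47.92742656]
[[100, 125, 70, 71, 70, 71, 49, 37, 45, 190, 255, 255, 255, 255, 250, 171, 172, 171, 172, 183, 253, 255], [118, 120, 119, 92, 74, 72, 72, 61, 36, 39, 89, 249, 255, 255, 255, 252, 177, 178, 176, 173, 186, 254], [140, 121, 121, 118, 99, 72, 72, 71, 55, 36, 37, 85, 248, 254, 255, 255, 208, 180, 180, 177, 179, 228], [123, 122, 122, 116, 92, 72, 69, 72, 67, 39, 38, 57, 198, 239, 255, 255, 247, 186, 185, 183, 181, 199]]
[[67, 67, 68, 62, 42, 34, 42, 193, 218, 234, 255, 255, 255, 255, 247, 163, 165, 163, 164, 175, 252, 255], [69, 69, 69, 69, 68, 51, 34, 38, 119, 223, 221, 226, 255, 255, 255, 249, 168, 170, 169, 166, 178, 253], [68, 69, 68, 69, 70, 69, 41, 35, 41, 146, 238, 196, 253, 255, 255, 255, 198, 173, 171, 169, 171, 222], [69, 67, 66, 69, 67, 67, 59, 36, 37, 83, 228, 228, 207, 247, 255, 255, 242, 177, 177, 175, 173, 190]]
```

The right pad reads 11.6 N at about 7 mm, the stiffest. The left mount is the soft one, so I go to its tag at (540,188).

```bash
python3 -m pendant '[{"fingers":255,"tx":0,"ty":0,"tz":-1,"spin":0},{"fingers":255,"tx":0,"ty":0,"tz":-2,"spin":0},{"fingers":255,"tx":0,"ty":0,"tz":-3,"spin":0},{"fingers":255,"tx":0,"ty":0,"tz":-4,"spin":0},{"fingers":255,"tx":0,"ty":0,"tz":-4,"spin":0}]' | grep -E "posi|wrist"
python3 -m pendant '[{"fingers":255,"tx":1.8,"ty":3.4,"tz":0,"spin":0},{"fingers":255,"tx":3.6,"ty":6.8,"tz":0,"spin":0},{"fingers":255,"tx":5.4,"ty":10.2,"tz":0,"spin":0},{"fingers":255,"tx":7.2,"ty":13.6,"tz":0,"spin":0},{"fingers":255,"tx":9,"ty":17,"tz":0,"spin":0}]' | grep -E "posi|wrist"
python3 -m pendant '[{"fingers":255,"tx":1.8,"ty":3.4,"tz":0,"spin":0},{"fingers":255,"tx":3.6,"ty":6.8,"tz":0,"spin":0},{"fingers":255,"tx":5.4,"ty":10.2,"tz":0,"spin":0},{"fingers":255,"tx":7.2,"ty":13.6,"tz":0,"spin":0},{"fingers":255,"tx":9,"ty":16.9,"tz":0,"spin":0}]' | grep -E "posi|wrist"
python3 -m pendant '[{"fingers":255,"tx":0,"ty":0,"tz":0,"spin":0},{"fingers":255,"tx":0,"ty":0,"tz":0,"spin":0},{"fingers":255,"tx":0,"ty":0,"tz":1,"spin":0},{"fingers":255,"tx":0,"ty":0,"tz":2,"spin":0},{"fingers":255,"tx":0,"ty":0,"tz":2,"spin":0}]' 
python3 - <<'E'
from h import *
p,_=camera("side"); print(observe()["position"],observe()["wrist_force"])
cv2.imwrite("pics/s7.png",cv2.resize(p[110:290,150:320],None,fx=3.3,fy=3.3,interpolation=cv2.INTER_CUBIC))
E
```

```text
position: [558.9, -195.7, 88.2]
wrist_force: [0.2, 0.5, -0.7]
position: [548.9, -1.7, 86.5]
wrist_force: [-0.1, 1.2, 0.5]
position: [539.8, 189.7, 86.5]
wrist_force: [1.0, 1.2, 0.1]
t: 18.2
position: [539.1, 186.0, 64.8]
eef_rot: [-3.139, -0.002, 2.698]
wrist_force: [0.2, 1.1, 0.0]
width: 0.004
gripper_force: 0.0
[539.64346648 186.47483705  65.53308192] [-0.68501368  0.51194813  0.96228937]
```

View pics/s7.png

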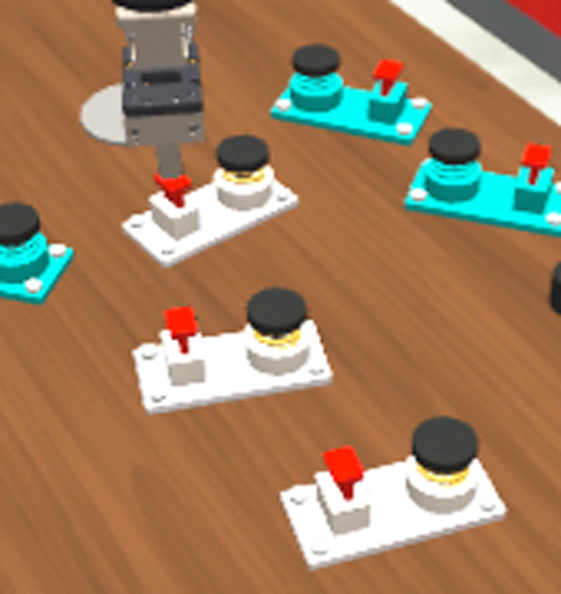

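All three pads are up. The tips at (170,180) cover the left mount's tag. Pushing it down.

```bash
for i in 1 2 3 4 5; do python3 -m pendant '[{"fingers":255,"tx":0,"ty":0,"tz":0.2,"spin":0},{"fingers":255,"tx":0,"ty":0,"tz":0.4,"spin":0},{"fingers":255,"tx":0,"ty":0,"tz":0.5,"spin":0},{"fingers":255,"tx":0,"ty":0,"tz":0.5,"spin":0},{"fingers":255,"tx":0,"ty":0,"tz":0.5,"spin":0}]' | grep -E "posi|wrist"; done
```

```text
position: [540.4, 188.1, 61.9]
wrist_force: [-0.6, 0.3, 0.4]
position: [540.3, 188.1, 56.7]
wrist_force: [0.1, -0.4, -0.5]
position: [540.3, 188.0, 51.6]
wrist_force: [-0.1, -0.2, -0.1]
position: [540.2, 188.0, 46.6]
wrist_force: [0.2, 0.5, 0.6]
position: [540.2, 188.0, 41.6]
wrist_force: [-0.4, 0.1, -0.2]
```

I've used all ten views, so I check the tag numerically: the red blob in the side image against the start.

```bash
python3 - <<'E'
from h import *
p,d=camera("side"); s=cv2.imread("pics/side0.png")
for i in(s,p):
  for c,st in blobs(i,"tag",(186,145,242,190)): print(c.round(1),st)
m=lambda i:["".join("R" if (r>120 and g<70) else "W" if min(r,g,b)>200 else "k" if max(r,g,b)<60 else "g" if abs(int(r)-int(b))<35 else "." for b,g,r in row) for row in i[150:186,188:240]]
for a,b in zip(m(s),m(p)): print(a,b)
print(observe()["position"],observe()["wrist_force"])
E
```

```text
[202.  165.4] [196 160  12  13  85]
[202.7 169.6] [197 167  11   6  29]
WWWWWWWWWWWWWggg.................................... kkkkkkkkkkkkkkkkkkkkkkkg............................
WWWWWWWWWWWggg...................gggggg............. gkkkkkkkkkkkkkkkkggggggg.........gggggg.............
WWWWWWgggggg..................ggggggggggg........... gggggggggggggggggggggggg......ggggggggggg...........
gggggggg.....................ggggggggggggg.......... gggggggggggggggggggggggg.....ggggggggggggg..........
............................ggggggggggggggg......... gggggggggggggggggggggggg....ggggggggggggggg.........
............................ggggggggggggggg......... .ggggggggggggggggggggggg....ggggggggggggggg.........
............................ggggggggggggggg......... .ggggggggggggggggggggggg....ggggggggggggggg.........
............................kgggggggggggggk......... .ggggggggggggggggggggggg....kgggggggggggggk.........
............................kkggggggggggkkk......... .ggggggggggggggggggggggg....kkggggggggggkkk.........
.............................kkkkgggkkkkkk.......... .ggg.gggggggggggggggg
[... 2166 characters left out ...]
ggggggWWWWWWWWWWWWggg................. gWWWWWWWWWWWggggggggWWWWWWWWWWWWggg.................
.gWWWWWWWWWWWgggggWWWWWWWWWWWWggg................... .gWWWWWWWWWWWgggggWWWWWWWWWWWWggg...................
..gWWWWWWWWWWWWggWWWWWWWWWWggg...................... ..gWWWWWWWWWWWWggWWWWWWWWWWggg......................
....gWWWWWWWWWWWWWWWWWWWWggg........................ ....gWWWWWWWWWWWWWWWWWWWWggg........................
.....gWWWWWWWWWWWWWWWWWggg.......................... .....gWWWWWWWWWWWWWWWWWggg..........................
......gWWWWWWWWWWWWWWggg............................ ......gWWWWWWWWWWWWWWggg............................
[540.20354478 187.92007886  41.56916253] [ 0.54686901  0.12082027 -1.33217691]
```

The tag is travelling, about 13 mm so far (friction relaxes once the arm stops), and the mount is unmoved. I continue until it meets its stop.

```bash
for i in 1 2 3; do python3 -m pendant '[{"fingers":255,"tx":0,"ty":0,"tz":0.1,"spin":0},{"fingers":255,"tx":0,"ty":0,"tz":0.25,"spin":0},{"fingers":255,"tx":0,"ty":0,"tz":0.25,"spin":0},{"fingers":255,"tx":0,"ty":0,"tz":0.25,"spin":0},{"fingers":255,"tx":0,"ty":0,"tz":0.25,"spin":0}]' | grep -E "posi|wrist"; done
```

```text
position: [540.3, 188.0, 39.6]
wrist_force: [-0.8, -1.0, 4.1]
position: [540.5, 188.1, 39.4]
wrist_force: [-7.1, -2.5, 24.0]
position: [540.8, 188.1, 39.2]
wrist_force: [-12.6, -4.0, 41.3]
```

It hit a hard stop at TCP z 39.5, about 18 mm of travel (a sound mount would have stopped near 44). Retracting and checking.

```bash
python3 -m pendant '[{"fingers":255,"tx":0,"ty":0,"tz":-1,"spin":0},{"fingers":255,"tx":0,"ty":0,"tz":-3,"spin":0},{"fingers":255,"tx":0,"ty":0,"tz":-6,"spin":0},{"fingers":255,"tx":0,"ty":0,"tz":-10,"spin":0},{"fingers":255,"tx":0,"ty":0,"tz":-14,"spin":0}]' | grep -E "posi|wrist"
python3 -m pendant '[{"fingers":255,"tx":3,"ty":3,"tz":0,"spin":0},{"fingers":255,"tx":6,"ty":6,"tz":0,"spin":0},{"fingers":255,"tx":9,"ty":9,"tz":0,"spin":0},{"fingers":255,"tx":12,"ty":12,"tz":0,"spin":0},{"fingers":255,"tx":12,"ty":12,"tz":0,"spin":0}]'
python3 - <<'E'
from h import *
for n,boxes in(("top",[(184,186,218,240),(238,204,272,256),(292,190,322,242)]),("side",[(186,150,242,188),(190,196,252,234),(234,236,304,280)])):
  p,_=camera(n)
  for b in boxes:
    for k,z in(("pad",62),("tag",64)):
      for c,st in blobs(p,k,b): print(n,k,c.round(1),st[2:],ray(n,c,z if n=="top" else z-4).round(1))
print(observe()["t"])
E
```

```text
position: [539.9, 187.8, 175.1]
wrist_force: [0.2, -0.0, 0.6]
t: 23.3
position: [479.2, 354.9, 173.9]
eef_rot: [3.139, -0.003, 2.71]
wrist_force: [-0.5, 1.4, -0.6]
width: 0.004
gripper_force: 0.0
top pad [196.2 199.5] [10 11 83] [615.6 197.2]
top tag [200.8 221. ] [ 7  5 28] [536.4 186.6]
top pad [255.9 217.2] [11 10 85] [530.2  -6.3]
top tag [251.2 237.8] [ 7  5 27] [459.6  17.1]
top pad [308.3 203.7] [10 11 81] [ 559.  -195.2]
top tag [305.9 224.5] [ 7  5 27] [ 485.8 -176.7]
side pad [222.9 159.8] [15  4 29] [606.2 182.7]
side tag [202.3 169. ] [11  9 56] [532.2 171.8]
side pad [232.9 208.8] [17  6 34] [520.6 -21.9]
side tag [204.5 207.9] [11 14 94] [459.5  18.2]
side pad [282.5 250.1] [18  8 38] [ 545.2 -207.3]
side tag [253.8 251.3] [ 14  16 127] [ 485.8 -176.7]
23.4
```

```bash
python3 -c "
from bench import *
print(hand_in())"
```

```text
the job is handed in; nothing more can be done
None
```

I pressed all three pads from left to right and they sprang back. The left mount was the softest, at about 3 N halfway, so I pushed its tag down about 18 mm to its stop. The other two tags are up, the mounts did not move, and I handed the job in at about 23 s; it gave no verdict back.

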